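Press a lens onto its block in a cam-lift lens blocker and hold it

TASK

Block the lens: swing the lens blocker's stiff arm fully home against its stop, so that the block hangs centred over the lens, and let it stay there. Then turn the cam lever up to the top of its lift, where it points straight up and presses the lens against the pad on the block, and keep it there: the lever springs back when let go, so finish while still holding it with the gripper. Do not touch the lens, and leave the other things on the bench where they are.

Things in the scene. Friction and masses are not known exactly. Their poses are not given: they have to be found in the camera images.
- blocker: lens blocker, fixed on the bench: grey base 156 x 108 mm, two cheeks with an eccentric shaft, above them a black round lens table on a ram, behind it a column with a swing arm. Origin: on the bench, below the table's centre. x: from the table to the column (axis at x = 70 mm), y left, z up; cam lever on the -y side, arm parks on the +y side. Highest point: the arm's knob, 184 mm.
- swing_hinge (a joint): swing arm's angle about the upright column (blocker x = 70, y = 0 mm), rad. 0: home against a rigid stop pin, the arm pointing from the column along the blocker's -x, block over the lens. Grows (to 1.6) as the arm turns clockwise seen from above, to the blocker's +y side. Stiff (0.3 N m friction): it stays where left.
- swing_arm: aluminium swing arm, 18 mm wide, with an upright black grip knob on its free end above the block: 20 mm diameter, 26 mm tall, its axis 70 mm from the column's axis. Origin: centre of the knob, 171 mm above the bench; the arm's top lies 20 mm below it. x points from knob to column, z up.
- fitted_block: dark red lens block (24 mm) held foot down under the arm's end on a spring spindle that gives up to 5 mm upward; a white pad, 25 mm diameter, 2 mm thick, is stuck under its foot. Origin: centre of the foot, where the pad is stuck; z up. The pad hangs 6 mm above the lens while the lens table is down.
- lens_seat (a point): centre of the lens table's top face, on which the lens lies; table 82 mm in diameter, its top 98 mm above the bench when down, 106 mm at full lift; six small pins around the rim keep the lens centred.
- lens_table (a joint): lift of the lens table, m: 0 down, 0.008 at the cam's high point. The cam shaft alone drives it.
- cam_shaft (a joint): angle of the eccentric shaft with its lever, rad. 0: at rest, lever towards the blocker's -x, 1.15 rad from upright; grows as the ball goes up and over towards +x. Highest lift at 1.15, lever straight up; beyond (to 1.70) the lift falls again. A spring turns it back to 0 when let go; about 4 N at the ball holds it. Axis along the blocker's y, 40 mm above the bench, at x = 0.
- cam_lever: cam lever beside the right cheek: 10 mm round steel rod with a black ball knob, 26 mm diameter, at its end. Origin: centre of the ball, 130 mm from the shaft axis, in the plane y = -68 mm of the blocker. z points along the rod away from the shaft, y along the shaft. Ball 93 mm above the bench at rest, 170 mm when straight up.
- lens: clear uncut lens blank, 65 mm in diameter, 9 mm thick, lying loose on the lens table between the pins. Origin: centre of its underside.
- spare_lens: another lens blank, flat on the bench to the left of the blocker (bystander)
- spare_block: a dark red lens block, 24 mm, standing on the bench to the left of the blocker (bystander)
- pad_roll: roll of pads, 64 mm in diameter, 22 mm high, flat on the bench to the left front of the blocker (bystander)
- tweezers: steel tweezers, 120 mm, lying in front of the blocker (bystander)
- mini_driver: small screwdriver, 119 mm, lying to the right of the blocker (bystander)

How it is judged:
On the way, in this order (a step that is already met when the one before it is completed fails the run):
1. the swing arm is home, the block centred over the lens, with the lens table still down (horizontal distance between fitted_block and lens_seat below 0.004 m and value of joint lens_table below 0.002 m), for 0.2 s.
2. the cam lever is at its highest lift and the lens is pressed against the block (horizontal distance between fitted_block and lens_seat below 0.004 m and value of joint cam_shaft between 1 and 1.3 rad and value of joint lens_table above 0.0076 m and contact force between lens and fitted_block above 4 N), for 0.3 s.
At the end, for the whole second after the job is handed in: Block within 4 mm of the table's centre line; cam lever still, within 0.15 rad of straight up and held by the fingers (over 0.5 N); lens table lifted at least 7.6 of its 8 mm; lens flat, within 6 mm of the table's centre, pressing the block with over 4 N (all of step 2 and horizontal distance between lens and lens_seat below 0.006 m and angle between lens's own z axis and vertical below 0.06 rad and contact force between the fingers and cam_lever above 0.5 N and velocity of joint cam_shaft between -0.1 and 0.1 rad/s); the arm keeps its last pose, push and grip.
It fails at once if the robot touches the lens (contact force between any of the fingers, the arm and lens above 0.3 N).
It fails at once if a bystander on the bench is shifted by more than 20 mm (distance of any of spare_lens, spare_block, pad_roll, tweezers, mini_driver from where it was at the start of the episode above 0.02 m).
It also fails if it takes over 48 s, if anything falls off the work surface, if the arm or the gripper's body presses on something with over 40 N, if the wrist force passes 120 N, or if a joint passes its speed limit or range.

ROBOT

A 7-joint arm with a two-finger parallel gripper is mounted at the origin on a cart in front of the work surface, level with it; the furniture and walls round the work are solid. World frame = base frame: x ahead of the robot, y to its left, z up, the work surface at z = 0. Lengths are in m, angles in rad, forces in N, time in s.
With the tool pointing down it reaches from about 0.4 to 0.85 m from the base axis. Payload 10.4 kg.
Tool frame: the origin (TCP) lies at the very end of the fingers, on their centre line; the grasp point (between the pads) lies 19 mm behind it (grip_point_offset is the distance from the TCP to the grasp point, in m); z points along the fingers, y is the line along which they close (so a half turn about z gives the same grasp; the last joint's range is limited). The gripper opens to 87 mm and grips with 3 to 60 N. Pads are 19 mm wide; open, the fingers measure 117 mm over their backs; the gripper's body (75 mm by 190 mm) begins 51 mm behind the grasp point.
Start: joints at [-1.356, 0.332, -0.065, 1.46, 0.022, 1.35, -0.088], TCP at [0.147, 0.607, 0.223] pointing down, gripper open.
Joint ranges: [-2.6, 2.6], [-0.5, 2.12], [-1.47, 1.34], [0.16, 2.42], [-1.27, 4.41], [0.06, 2.06], [-2.6, 2.6]. Speed limits (rad/s): [2.22, 2.22, 2.79, 2.79, 3.14, 3.14, 3.14].

INTERFACE

Orientations are given as a unit quaternion [x, y, z, w].
In Python, from bench import * gives the robot as it stands.
- The arm moves only by the tool play_rows, never from a script. Its argument "increments" is text: rows parted by semicolons, each of 7 numbers parted by spaces: the turn, a rotation vector about the tool's x, y, z in rad, then the shift along the tool's x, y, z in m, then the opening, from 0 (shut) to 1 (fully open). A call has 1 to 8 rows; each row is the pose to reach, as a shift and turn from the pose commanded when the call began, along the tool's axes at that moment; what a row does not reach only later rows make up. A row lasts 1/10 s, in which the tool goes at most 50 mm and 8.59 degrees, less where a joint would pass 70% of its speed; a pose out of reach is approached as far as the arm can. A call with a gripper value outside its range is refused whole. The fingers move at their own pace and stop on an object; "grip_force" is the grip in N (left out, the last holds). Time passes only in rows, so rows that repeat a pose let the fingers close. It gives the time, the measured TCP pose, the force, the opening and the grip force at its end, in the units of the state.
- read_state(): the state, without advancing time (a new reading comes with each control period).
- camera(name): name is "scene" or "top" or "wrist"; returns a dict with "color" (420x560x3 uint8, red, green, blue), "fx", "fy", "cx", "cy" (pixels), "camera_from_world" (4x4, takes a point from world to camera coordinates); the wrist camera has in their place "mount" (4x4, takes a point from camera to tool coordinates, whose origin is the TCP and whose axes are the flange's). Camera axes: x right, y down, z forward; pixel columns grow to the right and rows downward; lengths in m; the calibration is good to about 2 mm. A picture is of the moment at which its call begins: read the wrist's pose just before it. There is no depth.
- close_job(): hands the job in; it is judged then, once.
The state is a dict: "time": time; "joint_positions": joint angles; "joint_vel": joint speeds; "joint_torque": joint torques, N m; "ee_pos": TCP position; "eef_rot": TCP orientation; "ft_force": force on the tool from outside, world axes, zero at the start; "torque": the same for the moment, N m; "width": finger opening in m; "grip_force": force on a finger pad.
Only numpy, scipy, OpenCV 4.12 (cv2) and the standard library are available. Lean on these libraries where they do the work, as an engineer would, in place of code of your own. Each camera call takes 0.05 s, during which the arm holds its last target. There are 200 camera calls.

## Working session

There is one attempt and no reset: what is moved stays moved. The work goes in short steps, Python scripts to look and compute and a tool call to move; the robot and the scene stay as the last step left them, time stands still between calls to the robot, and variables do not carry over. Pictures are saved under pics/ and viewed, at most 10 in all, crops included, and the job is handed in when it is done.

Besides the shell and the picture viewer there is one more tool, called in YAML: its name, and indented under it one key for each argument. play_rows: Moves the arm, as the interface text tells. Its arguments: {"type":"object","properties":{"increments":{"type":"string"},"grip_force":{"type":"number"}},"required":["increments"]}

```bash
mkdir -p pics; python3 - <<'E'
from bench import *
import cv2,json,numpy as np
s=read_state(); print(s)
for n in("scene","top"):
    c=camera(n); cv2.imwrite(f"pics/{n}0.png",cv2.resize(c["color"][:,:,::-1],(800,600),interpolation=cv2.INTER_CUBIC))
    np.savez(f"{n}.npz",**c); print(n,c["fx"],c["fy"],c["cx"],c["cy"],c["camera_from_world"].round(4).tolist())
E
```

```text
{'time': 0.0, 'joint_positions': array([-1.35560009,  0.33286637, -0.06470815,  1.46093563,  0.02158085,
        1.34986272, -0.08850112]), 'joint_vel': array([ 4.68838272e-04, -6.54250256e-04, -1.76902388e-03,  1.03361030e-03,
        1.85406872e-03, -1.79764668e-03, -2.57696194e-05]), 'joint_torque': array([-6.28981684e-05, -6.23257041e+01,  2.44324270e-02, -3.89896631e+01,
       -6.13795244e-02,  3.97528277e-02,  1.41395749e-04]), 'ee_pos': array([0.14713145, 0.60705091, 0.22176009]), 'eef_rot': array([ 1.18606611e-01,  9.92941085e-01, -6.86026439e-04, -6.12399398e-05]), 'ft_force': array([-0.57030211,  0.12268254,  0.01029301]), 'torque': array([ 0.07551502, -0.06809933, -0.01770685]), 'grip_force': 0.0, 'width': 0.08694706386263326}
scene 491.0511514371068 491.0511514371068 282.5127680039496 206.3579168838831 [[0.778, -0.6278, -0.0218, -0.384], [-0.4146, -0.4871, -0.7687, 0.327], [0.472, 0.6071, -0.6393, 0.6389], [0.0, 0.0, 0.0, 1.0]]
top 461.30405394324015 461.30405394324015 277.8811672743806 210.39659815177734 [[0.0055, -0.9999, -0.0152, 0.0544], [-0.9971, -0.0043, -0.0757, 0.5624], [0.0757, 0.0156, -0.997, 0.9556], [0.0, 0.0, 0.0, 1.0]]
```

View pics/scene0.png

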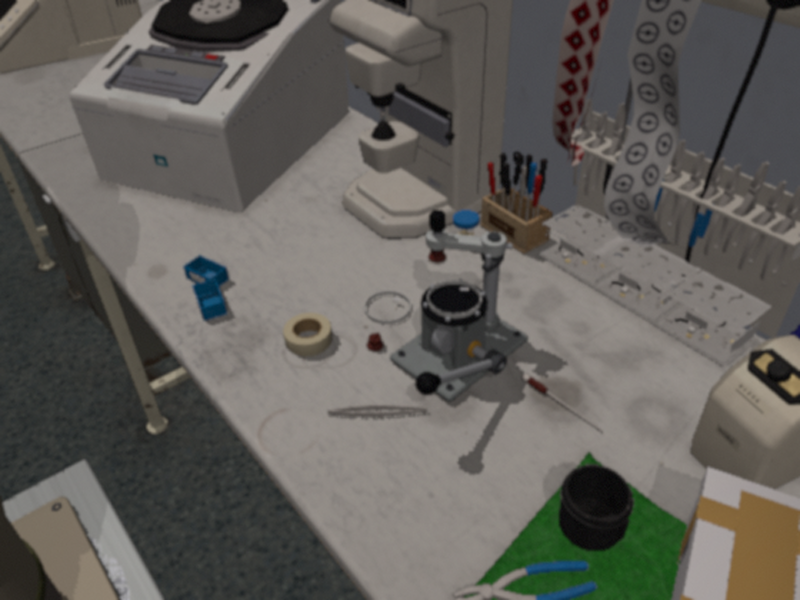

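View pics/top0.png

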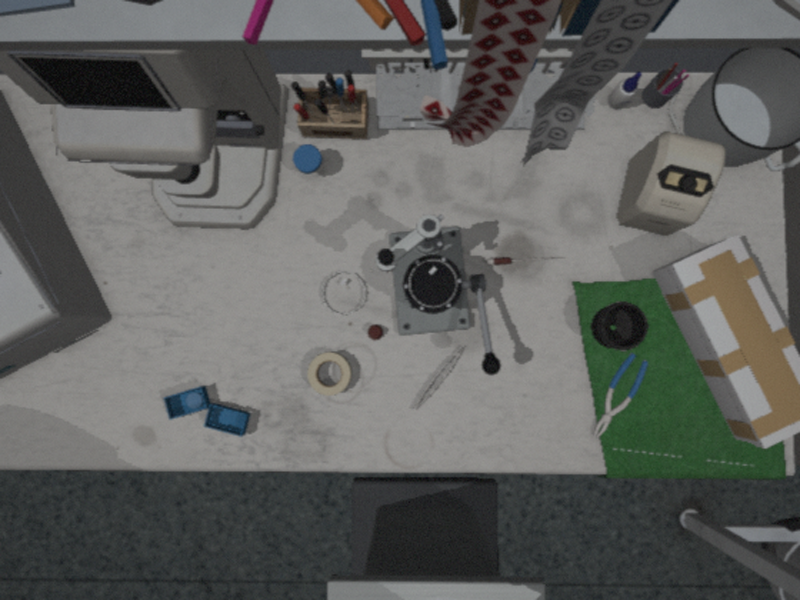

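Scene shows the arm parked (knob ~ (437,218)) and lever ball (428,382). In top, knob is at (386,259), ball (491,364), table centre (432,284). I'll enlarge both for precise pixels.

```bash
python3 - <<'E'
import cv2,numpy as np
t=np.load("top.npz")["color"][145:275,260:360,::-1];s=np.load("scene.npz")["color"][140:285,275:375,::-1]
f=lambda a:cv2.resize(a,None,fx=4,fy=4,interpolation=cv2.INTER_CUBIC)
o=np.zeros((580,800,3),np.uint8);o[:520,:400]=f(t);o[:,400:]=f(s)
cv2.imwrite("pics/m.png",np.clip(o*1.5,0,255))
E
```

```text
[ WARN:0@0.084] global loadsave.cpp:1063 imwrite_ Unsupported depth image for selected encoder is fallbacked to CV_8U.
```

View pics/m.png

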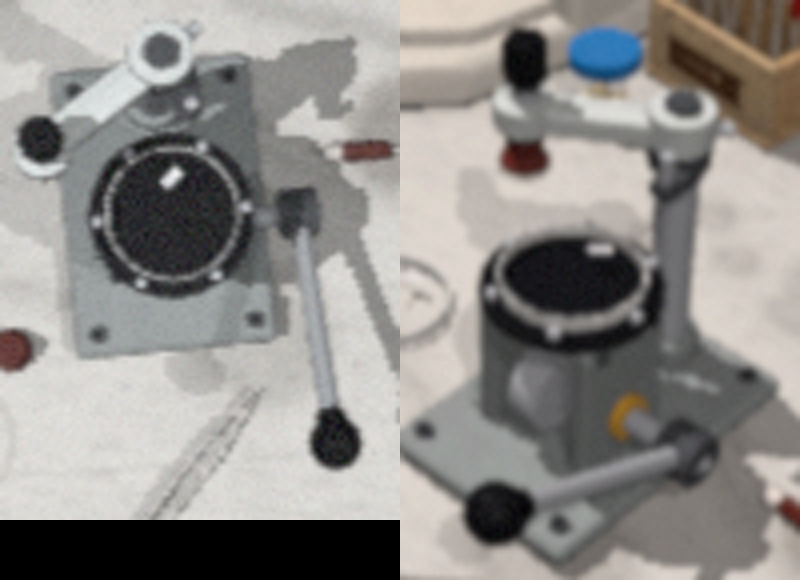

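```bash
cat > fit.py <<'E'
import numpy as np
from scipy.optimize import least_squares
C={n:np.load(n+".npz") for n in("top","scene")}
def proj(n,p):
    c=C[n];q=c["camera_from_world"]@np.append(p,1);return np.array([c["fx"]*q[0]/q[2]+c["cx"],c["fy"]*q[1]/q[2]+c["cy"]])
T=lambda u,v:np.array([260+u/4-.4,145+v/4-.4])
S=lambda u,v:np.array([275+(u-400)/4-.4,140+v/4-.4])
def W(q,p):
    c,s=np.cos(q[2]),np.sin(q[2]);return np.array([q[0]+c*p[0]-s*p[1],q[1]+s*p[0]+c*p[1],p[2]])
def knob(a,z):return np.array([.07-.07*np.cos(a),.07*np.sin(a),z])
def ball(c):return np.array([-.13*np.sin(1.15-c),-.068,.04+.13*np.cos(1.15-c)])
if __name__=="__main__":
    obs=[("top",T(41,137),lambda q:knob(q[3],.184)),("top",T(335,437),lambda q:ball(0)),("top",T(172,215),lambda q:[0,0,.098]),
     ("scene",S(525,58),lambda q:knob(q[3],.171)),("scene",S(497,513),lambda q:ball(0)),("scene",S(573,288),lambda q:[0,0,.098])]
    f=lambda q:np.concatenate([proj(n,W(q,l(q)))-o for n,o,l in obs])
    r=least_squares(f,[.5,0,0,.9]);q=r.x;print(q.round(4));print(r.fun.reshape(-1,2).round(2))
    np.save("q.npy",q)
    for a in(q[3],.6,.3,0,-.05):print("knob",round(a,2),W(q,knob(a,.171)).round(4))
    for c in(0,.3,.6,.9,1.15):print("ball",c,W(q,ball(c)).round(4))
    print("col",W(q,[.07,0,.15]).round(3), "base", (proj("top",W(q,[-.078,.054,.01]))-[260,145])*4)
E
python3 fit.py
```

```text
[0.5813 0.0078 0.1067 0.9943]
[[-0.22 -0.44]
 [ 0.32  1.  ]
 [-0.04 -0.58]
 [-0.1   0.82]
 [ 0.21  0.47]
 [-0.2  -1.32]]
knob 0.99 [0.6067 0.0696 0.171 ]
knob 0.6 [0.5892 0.0484 0.171 ]
knob 0.3 [0.5822 0.0287 0.171 ]
knob 0 [0.5813 0.0078 0.171 ]
knob -0.05 [0.5818 0.0044 0.171 ]
ball 0 [ 0.4706 -0.0724  0.0931]
ball 0.3 [ 0.4914 -0.0702  0.1258]
ball 0.6 [ 0.521  -0.067   0.1508]
ball 0.9 [ 0.5566 -0.0632  0.166 ]
ball 1.15 [ 0.5885 -0.0598  0.17  ]
col [0.651 0.015 0.15 ] base [ 78.58731211 383.18358142]
```

```bash
cat > d.py <<'E'
import sys,numpy as np
from scipy.spatial.transform import Rotation as R
from bench import *
# args: x,y,z targets -> tool-frame shifts
s=read_state();r=R.from_quat(s["eef_rot"])
print("t",round(s["time"],2),s["ee_pos"].round(4),"tooly_deg",np.degrees(np.arctan2(*r.as_matrix()[1::-1,1])).round(2),"tilt",r.as_matrix()[2].round(3),"F",s["ft_force"].round(1),"w",round(s["width"],4),"g",round(s["grip_force"],1))
for a in sys.argv[1:]:
    print(a,r.inv().apply(np.array([float(v) for v in a.split(",")])-s["ee_pos"]).round(4))
E
python3 d.py .28,.38,.28 .6067,.0696,.27
```

```text
t 0.1 [0.1472 0.6071 0.2218] tooly_deg 76.38 tilt [-0.    -0.001 -1.   ] F [-0.3  0.1 -0.5] w 0.0869 g 0.0
.28,.38,.28 [-0.1826 -0.1895 -0.0579]
.6067,.0696,.27 [-0.5732 -0.4142 -0.0476]
```

play_rows:
  increments: "0 0 0 -0.04 -0.04 -0.03 1;0 0 0 -0.08 -0.08 -0.058 1;0 0 0 -0.12 -0.12 -0.058 1;0 0 0 -0.15 -0.155 -0.058 1;0 0 0 -0.183 -0.189 -0.058 1;0 0 0 -0.183 -0.189 -0.058 1;0 0 0 -0.183 -0.189 -0.058 1"

```text
time: 0.8
ee_pos: [0.283, 0.3774, 0.2809]
eef_rot: [0.122, 0.993, 0.0, 0.0]
ft_force: [-0.5, 0.2, 0.4]
width: 0.0868
grip_force: 0.0
```

play_rows:
  increments: "0 0 0 -0.1 -0.056 0.002 1;0 0 0 -0.1 -0.056 0.002 1;0 0 0 -0.2 -0.112 0.005 1;0 0 0 -0.2 -0.112 0.005 1;0 0 0 -0.3 -0.17 0.01 1;0 0 0 -0.3 -0.17 0.01 1;0 0 0 -0.35 -0.2 0.01 1;0 0 0 -0.35 -0.2 0.01 1"

```text
time: 1.6
ee_pos: [0.5724, 0.1058, 0.2702]
eef_rot: [0.118, 0.993, 0.0, -0.0]
ft_force: [0.9, 0.8, 0.2]
width: 0.087
grip_force: 0.0
```

```bash
python3 d.py .6067,.0696,.27 .6067,.0696,.157; python3 - <<'E'
from bench import *
import cv2
from scipy.spatial.transform import Rotation as R
import numpy as np
s=read_state();c=camera("wrist")
cv2.imwrite("pics/w1.png",c["color"][:,:,::-1]);print(c["mount"].round(4).tolist(),c["fx"],c["cx"],c["cy"])
M=np.eye(4);M[:3,:3]=R.from_quat(s["eef_rot"]).as_matrix();M[:3,3]=s["ee_pos"]
c["camera_from_world"]=np.linalg.inv(M@c["mount"]);np.savez("wrist.npz",**c)
import fit
fit.C["wrist"]=c
q=np.load("q.npy")
print("pred knob",fit.proj("wrist",fit.W(q,fit.knob(q[3],.184))),"ball",fit.proj("wrist",fit.W(q,fit.ball(0))),"table",fit.proj("wrist",fit.W(q,[0,0,.098])))
E
```

```text
t 1.6 [0.5724 0.1058 0.2702] tooly_deg 76.48 tilt [ 0.  0. -1.] F [0.9 0.8 0.2] w 0.087 g 0.0
.6067,.0696,.27 [-0.0418 -0.0272  0.0002]
.6067,.0696,.157 [-0.0419 -0.0272  0.1132]
[[0.0002, -0.9632, -0.2689, 0.0735], [1.0, 0.0002, -0.0001, -0.0001], [0.0002, -0.2689, 0.9632, -0.1614], [0.0, 0.0, 0.0, 1.0]] 350.7904890737652 271.09331487119294 212.24973162100744
pred knob [235.77616965 270.24040662] ball [ 61.94428363 132.15740754] table [177.6751553  223.82000341]
```

View pics/w1.png

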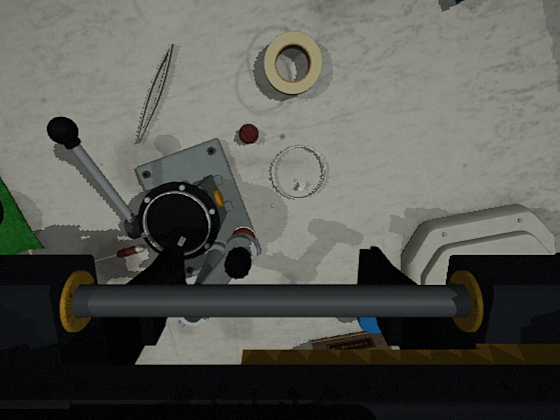

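The wrist view shows knob (238,263), ball (63,131) and table (180,220), which matches the prediction within a few pixels. Descending on the knob.

play_rows:
  increments: "0 0 0 -0.042 -0.027 0 1;0 0 0 -0.042 -0.027 0 1;0 0 0 -0.042 -0.027 0.04 1;0 0 0 -0.042 -0.027 0.08 1;0 0 0 -0.042 -0.027 0.113 1;0 0 0 -0.042 -0.027 0.113 1;0 0 0 -0.042 -0.027 0.113 0.5;0 0 0 -0.042 -0.027 0.113 0.1"
  grip_force: 12

```text
time: 2.45
ee_pos: [0.6069, 0.0705, 0.1598]
eef_rot: [0.118, 0.993, 0.001, 0.001]
ft_force: [-0.5, -0.9, -0.3]
width: 0.078
grip_force: 0.0
```

play_rows:
  increments: "0 0 0 0 0 0 0;0 0 0 0 0 0 0;0 0 0 0 0 0 0;0 0 0 0 0 0 0"

```text
time: 2.85
ee_pos: [0.6058, 0.07, 0.1579]
eef_rot: [0.119, 0.993, 0.0, 0.0]
ft_force: [0.2, 0.2, -0.9]
width: 0.0468
grip_force: 0.0
```

```bash
python3 - <<'E'
import fit,numpy as np
q=np.load("q.npy")
for a in(q[3],.8,.6,.4,.2,.1,0,-.05):print(a,",".join(map(str,fit.W(q,fit.knob(a,.157)).round(4))))
E
python3 d.py .5976,.06,.157 .5892,.0484,.157 .5841,.0356,.157 .5811,.0216,.157 .5813,.0078,.157 .5821,.0034,.157
```

```text
0.9943153411960033 0.6067,0.0696,0.157
0.8 0.5971,0.06,0.157
0.6 0.5892,0.0484,0.157
0.4 0.5839,0.0355,0.157
0.2 0.5812,0.0218,0.157
0.1 0.5809,0.0148,0.157
0 0.5813,0.0078,0.157
-0.05 0.5818,0.0044,0.157
t 2.85 [0.6058 0.07   0.1579] tooly_deg 76.38 tilt [-0.  0. -1.] F [ 0.2  0.2 -0.9] w 0.0468 g 0.0
.5976,.06,.157 [ 0.0056 -0.0117  0.0009]
.5892,.0484,.157 [ 0.011  -0.0249  0.0009]
.5841,.0356,.157 [ 0.013  -0.0386  0.0009]
.5811,.0216,.157 [ 0.0126 -0.0529  0.0009]
.5813,.0078,.157 [ 0.0092 -0.0662  0.0009]
.5821,.0034,.157 [ 0.0073 -0.0703  0.0009]
```

Fingers still closing; wait, then check.

play_rows:
  increments: "0 0 0 0 0 0 0;0 0 0 0 0 0 0;0 0 0 0 0 0 0;0 0 0 0 0 0 0;0 0 0 0 0 0 0"

```text
time: 3.35
ee_pos: [0.6056, 0.0702, 0.1575]
eef_rot: [0.119, 0.993, 0.0, -0.0]
ft_force: [-0.3, 0.7, -0.5]
width: 0.0191
grip_force: 12.0
```

play_rows:
  increments: "0 0 0 0.003 -0.006 0 0;0 0 0 0.0056 -0.012 0 0;0 0 0 0.0085 -0.0185 0 0;0 0 0 0.011 -0.025 0 0;0 0 0 0.0122 -0.032 0 0;0 0 0 0.013 -0.0386 0 0;0 0 0 0.013 -0.046 0 0;0 0 0 0.0126 -0.053 0 0"

```text
time: 4.15
ee_pos: [0.5799, 0.0243, 0.1574]
eef_rot: [0.117, 0.993, 0.002, -0.001]
ft_force: [-3.5, 8.7, 1.1]
width: 0.0191
grip_force: 12.0
```

play_rows:
  increments: "0 0 0 -0.001 -0.005 0 0;0 0 0 -0.002 -0.009 0 0;0 0 0 -0.0035 -0.0133 0 0;0 0 0 -0.005 -0.017 0 0;0 0 0 -0.005 -0.017 0 0;0 0 0 -0.005 -0.017 0 0"

```text
time: 4.75
ee_pos: [0.5807, 0.0079, 0.1574]
eef_rot: [0.117, 0.993, 0.002, -0.002]
ft_force: [-6.2, 11.2, 3.3]
width: 0.0195
grip_force: 12.0
```

```bash
python3 d.py .5813,.0078,.157 .5813,.0078,.26;python3 -c "
from bench import *
print(read_state()['torque'])"
```

```text
t 4.75 [0.5807 0.0079 0.1574] tooly_deg 76.59 tilt [ 0.004  0.004 -1.   ] F [-6.2 11.2  3.3] w 0.0195 g 12.0
.5813,.0078,.157 [-0.0006  0.0001  0.0004]
.5813,.0078,.26 [-0.0002  0.0005 -0.1026]
[2.68943928 1.2326471  0.1241603 ]
```

play_rows:
  increments: "0 0 0 0 -0.003 0 0;0 0 0 0 -0.003 0 0;0 0 0 0 -0.003 0 0;0 0 0 0 -0.003 0 0"

```text
time: 5.15
ee_pos: [0.5807, 0.0078, 0.1574]
eef_rot: [0.116, 0.993, 0.004, -0.001]
ft_force: [-2.8, 19.7, 0.3]
width: 0.0194
grip_force: 12.0
```

play_rows:
  increments: "0 0 0 -0.001 -0.006 0 0;0 0 0 -0.001 -0.006 0 0;0 0 0 -0.001 -0.006 0 0;0 0 0 -0.001 -0.006 0 0"

```text
time: 5.55
ee_pos: [0.5798, 0.0039, 0.1573]
eef_rot: [0.115, 0.993, 0.005, -0.002]
ft_force: [-4.4, 25.9, 1.8]
width: 0.0274
grip_force: 12.0
```

play_rows:
  increments: "0 0 0 0.002 0.006 0 0;0 0 0 0.003 0.01 0 0;0 0 0 0.003 0.01 0 0.6;0 0 0 0.003 0.01 0 0.6;0 0 0 0.003 0.01 0 0.6;0 0 0 0.003 0.01 0 0.6;0 0 0 0.003 0.01 0 0.6;0 0 0 0.003 0.01 0 0.6"

```text
time: 6.35
ee_pos: [0.5801, 0.0049, 0.1576]
eef_rot: [0.119, 0.993, -0.0, -0.0]
ft_force: [-0.3, 0.6, 0.2]
width: 0.0508
grip_force: 0.0
```

```bash
python3 d.py .5813,.0078,.26 .48,-.0724,.26 .4706,-.0724,.26
```

```text
t 6.35 [0.5801 0.0049 0.1576] tooly_deg 76.35 tilt [ 0. -0. -1.] F [-0.3  0.6  0.2] w 0.0508 g 0.0
.5813,.0078,.26 [-0.0005  0.0031 -0.1024]
.48,-.0724,.26 [ 0.079  -0.0987 -0.1024]
.4706,-.0724,.26 [ 0.0882 -0.1009 -0.1024]
```

play_rows:
  increments: "0 0 0 0 0 -0.05 0.62;0 0 0 0 0 -0.1 0.62;0 0 -0.1 0.03 -0.03 -0.1 0.62;0 0 -0.2 0.06 -0.065 -0.1 0.62;0 0 -0.3 0.088 -0.101 -0.1 0.62;0 0 -0.345 0.088 -0.101 -0.1 0.62;0 0 -0.345 0.088 -0.101 -0.1 0.62"

```text
time: 7.05
ee_pos: [0.4704, -0.0729, 0.2581]
eef_rot: [-0.053, 0.999, 0.001, 0.001]
ft_force: [0.7, 0.4, -0.1]
width: 0.0537
grip_force: 0.0
```

```bash
python3 d.py .4706,-.0724,.26 .4706,-.0724,.074; python3 - <<'E'
from bench import *
import cv2,numpy as np
from scipy.spatial.transform import Rotation as R
import fit
s=read_state();c=camera("wrist");t=camera("top");w=c["color"][:,:,::-1];
o=np.zeros((420,800,3),np.uint8);o[:,:560]=w;o[:420,560:]=cv2.resize(t["color"][130:270,270:350,::-1],(240,420))
cv2.imwrite("pics/w2.png",o)
M=np.eye(4);M[:3,:3]=R.from_quat(s["eef_rot"]).as_matrix();M[:3,3]=s["ee_pos"]
c["camera_from_world"]=np.linalg.inv(M@c["mount"]);np.savez("wrist.npz",**c)
fit.C["wrist"]=c
q=np.load("q.npy")
print("pred knob",fit.proj("wrist",fit.W(q,fit.knob(0,.184))),"ball",fit.proj("wrist",fit.W(q,fit.ball(0))),"table",fit.proj("wrist",fit.W(q,[0,0,.098])))
E
```

```text
t 7.05 [ 0.4704 -0.0729  0.2581] tooly_deg 96.1 tilt [-0.002  0.001 -1.   ] F [ 0.7  0.4 -0.1] w 0.0537 g 0.0
.4706,-.0724,.26 [-0.0003  0.0004 -0.0019]
.4706,-.0724,.074 [0.     0.0002 0.1841]
pred knob [357.17761758 365.53699875] ball [271.38275668 194.45068962] table [337.34490944 307.87384298]
```

View pics/w2.png

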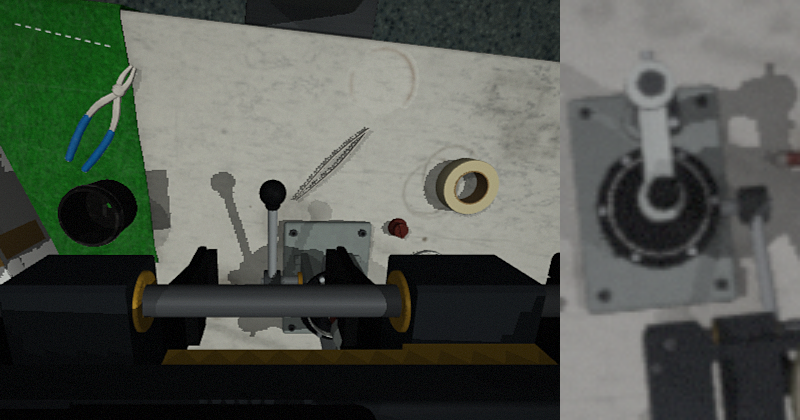

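The ball is at (272,194), as predicted, and the top crop shows the arm home over the table centre. Descending on the ball.

play_rows:
  increments: "0 0 0 0 0 0.05 0.62;0 0 0 0 0 0.1 0.62;0 0 0 0 0 0.15 0.62;0 0 0 0 0 0.184 0.62;0 0 0 0 0 0.184 0;0 0 0 0 0 0.184 0;0 0 0 0 0 0.184 0;0 0 0 0 0 0.184 0"
  grip_force: 40

```text
time: 7.95
ee_pos: [0.4723, -0.0721, 0.0754]
eef_rot: [-0.054, 0.999, 0.0, 0.002]
ft_force: [-0.4, -0.2, 0.5]
width: 0.03
grip_force: 0.0
```

play_rows:
  increments: "0 0 0 0 0 0 0;0 0 0 0 0 0 0;0 0 0 0 0 0 0"

```text
time: 8.25
ee_pos: [0.4719, -0.0715, 0.0748]
eef_rot: [-0.054, 0.999, 0.001, 0.001]
ft_force: [-0.1, 4.1, 8.2]
width: 0.0241
grip_force: 40.0
```

```bash
python3 - <<'E' > a.txt
import fit,numpy as np
q=np.load("q.npy")
for a in np.arange(.1,1.2,.1).tolist()+[1.15]:print(",".join(map(str,(fit.W(q,fit.ball(a))-[0,0,.019]).round(4))))
E
python3 d.py $(cat a.txt)
```

```text
t 8.25 [ 0.4719 -0.0715  0.0748] tooly_deg 96.17 tilt [-0.003  0.001 -1.   ] F [-0.1  4.1  8.2] w 0.0241 g 40.0
0.4764,-0.0718,0.0857 [-0.0045 -0.0008 -0.0109]
0.4834,-0.0711,0.0966 [-0.0115 -0.0008 -0.0218]
0.4914,-0.0702,0.1068 [-0.0196 -0.0008 -0.032 ]
0.5004,-0.0692,0.1161 [-0.0287 -0.0007 -0.0413]
0.5103,-0.0682,0.1245 [-0.0387 -0.0008 -0.0496]
0.521,-0.067,0.1318 [-0.0494 -0.0007 -0.0569]
0.5323,-0.0658,0.1381 [-0.0608 -0.0008 -0.0632]
0.5442,-0.0645,0.1431 [-0.0728 -0.0007 -0.0682]
0.5566,-0.0632,0.147 [-0.0853 -0.0008 -0.072 ]
0.5692,-0.0619,0.1495 [-0.098  -0.0008 -0.0745]
0.5821,-0.0605,0.1508 [-0.1109 -0.0008 -0.0758]
0.5885,-0.0598,0.151 [-0.1174 -0.0008 -0.0759]
```

play_rows:
  increments: "0 0 0 -0.002 0 -0.005 0;0 0 0 -0.0045 0 -0.011 0;0 0 0 -0.008 0 -0.016 0;0 0 0 -0.0115 0 -0.022 0;0 0 0 -0.0155 0 -0.027 0;0 0 0 -0.0196 0 -0.032 0;0 0 0 -0.024 0 -0.0365 0;0 0 0 -0.0287 0 -0.041 0"

```text
time: 9.05
ee_pos: [0.4981, -0.0688, 0.1143]
eef_rot: [-0.054, 0.999, 0.0, -0.002]
ft_force: [-4.7, 4.3, -3.8]
width: 0.0241
grip_force: 40.0
```

```bash
python3 d.py $(tail -8 a.txt)
```

```text
t 9.05 [ 0.4981 -0.0688  0.1143] tooly_deg 96.15 tilt [ 0.003  0.001 -1.   ] F [-4.7  4.3 -3.8] w 0.0241 g 40.0
0.5103,-0.0682,0.1245 [-0.0122 -0.0007 -0.0102]
0.521,-0.067,0.1318 [-0.0229 -0.0007 -0.0176]
0.5323,-0.0658,0.1381 [-0.0343 -0.0007 -0.0239]
0.5442,-0.0645,0.1431 [-0.0462 -0.0007 -0.0289]
0.5566,-0.0632,0.147 [-0.0587 -0.0007 -0.0329]
0.5692,-0.0619,0.1495 [-0.0713 -0.0008 -0.0354]
0.5821,-0.0605,0.1508 [-0.0843 -0.0007 -0.0368]
0.5885,-0.0598,0.151 [-0.0907 -0.0007 -0.037 ]
```

play_rows:
  increments: "0 0 0 -0.005 0 -0.0042 0;0 0 0 -0.01 0 -0.0084 0;0 0 0 -0.015 0 -0.0122 0;0 0 0 -0.0206 0 -0.0158 0;0 0 0 -0.026 0 -0.019 0;0 0 0 -0.032 0 -0.022 0;0 0 0 -0.038 0 -0.0246 0;0 0 0 -0.044 0 -0.027 0"

```text
time: 9.85
ee_pos: [0.5416, -0.0643, 0.1418]
eef_rot: [-0.053, 0.999, 0.001, -0.002]
ft_force: [-9.9, 3.3, 4.1]
width: 0.0239
grip_force: 40.0
```

```bash
python3 d.py $(tail -4 a.txt)
```

```text
t 9.85 [ 0.5416 -0.0643  0.1418] tooly_deg 96.13 tilt [ 0.004  0.001 -1.   ] F [-9.9  3.3  4.1] w 0.0239 g 40.0
0.5566,-0.0632,0.147 [-0.015  -0.0005 -0.0052]
0.5692,-0.0619,0.1495 [-0.0276 -0.0006 -0.0078]
0.5821,-0.0605,0.1508 [-0.0406 -0.0005 -0.0092]
0.5885,-0.0598,0.151 [-0.0471 -0.0005 -0.0094]
```

play_rows:
  increments: "0 0 0 -0.0062 0 -0.002 0;0 0 0 -0.0125 0 -0.0039 0;0 0 0 -0.0187 0 -0.0053 0;0 0 0 -0.0252 0 -0.0066 0;0 0 0 -0.0317 0 -0.0075 0;0 0 0 -0.0382 0 -0.0079 0;0 0 0 -0.046 0 -0.0081 0;0 0 0 -0.046 0 -0.0081 0"

```text
time: 10.65
ee_pos: [0.5901, -0.0599, 0.1502]
eef_rot: [-0.054, 0.999, -0.0, 0.001]
ft_force: [-0.2, -0.3, 0.7]
width: 0.0014
grip_force: 0.0
```

```bash
python3 d.py $(tail -1 a.txt); python3 - <<'E'
from bench import *
import cv2,numpy as np
c=camera("scene");cv2.imwrite("pics/s2.png",cv2.resize(c["color"][90:300,230:430,::-1],(571,600),interpolation=cv2.INTER_CUBIC))
E
```

```text
t 10.65 [ 0.5901 -0.0599  0.1502] tooly_deg 96.14 tilt [-0.001 -0.001 -1.   ] F [-0.2 -0.3  0.7] w 0.0014 g 0.0
0.5885,-0.0598,0.151 [ 0.0015  0.0003 -0.0009]
```

View pics/s2.png

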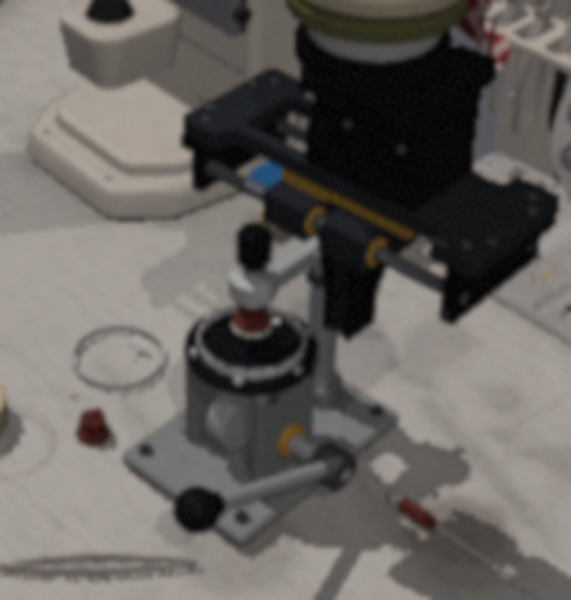

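The picture shows the ball slipped out of the pads and the lever sprang back (ball at (198,508)). The swing arm is still home and the bystanders are untouched. A friction grip is too weak here, so I'll push the ball from behind and below with closed fingers, tilted and turning with the lever, so that geometry carries the load.

```bash
cat > p.py <<'E'
import sys,numpy as np,fit
from scipy.spatial.transform import Rotation as R
from bench import *
# args: c,gap(mm)[,tilt] -> rows (rotvec, shift) from current pose, finger behind ball
q=np.load("q.npy");s=read_state();r=R.from_quat(s["eef_rot"]);p=s["ee_pos"]
print("t",round(s["time"],2),p.round(4),"F",s["ft_force"].round(1),"w",round(s["width"],4))
z=r.as_matrix()[:,2];print("tilt",np.arcsin(z[0]*np.cos(q[2])+z[1]*np.sin(q[2])).round(3))
X=np.array([np.cos(q[2]),np.sin(q[2]),0]);Y=np.array([-X[1],X[0],0]);Z=np.array([0,0,1.])
for a in sys.argv[1:]:
    v=[float(x) for x in a.split(",")];c,g=v[0],v[1]/1e3
    th=v[2] if len(v)>2 else .65*(1-c/1.15)
    d=np.sin(th)*X-np.cos(th)*Z;n=np.cos(th)*X+np.sin(th)*Z
    t=fit.W(q,fit.ball(c))-n*(.0225+g)+.014*d
    m=R.from_matrix(np.c_[np.cross(Y,d),Y,d])
    print(a,(r.inv()*m).as_rotvec().round(3),r.inv().apply(t-p).round(4),t.round(3))
E
python3 p.py 0,60,0 0,40 0,25 0,0
```

```text
t 10.7 [ 0.5894 -0.06    0.1499] F [ 0.7 -0.1 -0.2] w 0.0007
tilt 0.001
0,60,0 [-0.001  0.001  0.   ] [0.202  0.0004 0.0707] [ 0.389 -0.081  0.079]
0,40 [-0.001 -0.649  0.001] [0.1609 0.0005 0.1057] [ 0.43  -0.077  0.044]
0,25 [-0.001 -0.649  0.001] [0.1489 0.0004 0.0966] [ 0.441 -0.076  0.053]
0,0 [-0.001 -0.649  0.001] [0.129  0.0004 0.0815] [ 0.461 -0.073  0.068]
```

play_rows:
  increments: "0 0 0 0 0 -0.05 0;0 0 0 0.05 0 -0.05 0;0 0 0 0.1 0 -0.05 0;0 0 0 0.15 0 -0.05 0;0 0 0 0.19 0 -0.05 0;0 0 0 0.19 0 -0.03 0;0 0 0 0.19 0 0 0;0 0 0 0.19 0 0 0"

```text
time: 11.5
ee_pos: [0.3978, -0.0801, 0.1475]
eef_rot: [-0.053, 0.999, 0.0, -0.002]
ft_force: [0.6, 1.0, 0.2]
width: 0.0002
grip_force: 0.0
```

```bash
python3 p.py 0,60,0 0,40 0,25 0,8
```

```text
t 11.5 [ 0.3978 -0.0801  0.1475] F [0.6 1.  0.2] w 0.0002
tilt -0.003
0,60,0 [ 0.001 -0.003 -0.   ] [ 0.0091 -0.0002  0.0685] [ 0.389 -0.081  0.079]
0,40 [ 0.001 -0.653 -0.   ] [-0.0323 -0.0002  0.1033] [ 0.43  -0.077  0.044]
0,25 [ 0.001 -0.653 -0.   ] [-0.0442 -0.0002  0.0942] [ 0.441 -0.076  0.053]
0,8 [ 0.001 -0.653 -0.   ] [-0.0577 -0.0002  0.0838] [ 0.455 -0.074  0.064]
```

play_rows:
  increments: "0 -0.13 0 0 0 0.02 0;0 -0.26 0 0 0 0.04 0;0 -0.39 0 0 0 0.06 0;0 -0.52 0 -0.015 0 0.08 0;0 -0.65 0 -0.03 0 0.094 0;0 -0.65 0 -0.044 0 0.094 0;0 -0.65 0 -0.044 0 0.094 0"

```text
time: 12.2
ee_pos: [0.409, -0.0657, 0.1283]
eef_rot: [-0.072, 0.978, 0.02, 0.192]
ft_force: [-0.4, 0.9, -0.4]
width: 0.0009
grip_force: 0.0
```

```bash
python3 p.py 0,8 0,2 0.1,0 0.2,0 0.3,0; python3 - <<'E'
from bench import *
import cv2,numpy as np
c=camera("scene");cv2.imwrite("pics/s3.png",cv2.resize(c["color"][110:320,180:380,::-1],(571,600),interpolation=cv2.INTER_CUBIC))
E
```

```text
t 12.2 [ 0.409  -0.0657  0.1283] F [-0.4  0.9 -0.4] w 0.0009
tilt 0.388
0,8 [ 0.032 -0.261  0.031] [-0.0163 -0.0159  0.0765] [ 0.455 -0.074  0.064]
0,2 [ 0.032 -0.261  0.031] [-0.0221 -0.0161  0.075 ] [ 0.46  -0.074  0.067]
0.1,0 [ 0.031 -0.204  0.032] [-0.0328 -0.0162  0.0649] [ 0.466 -0.073  0.08 ]
0.2,0 [ 0.03  -0.148  0.033] [-0.0424 -0.0163  0.0563] [ 0.471 -0.072  0.092]
0.3,0 [ 0.029 -0.091  0.034] [-0.0528 -0.0164  0.0488] [ 0.478 -0.072  0.103]
```

View pics/s3.png

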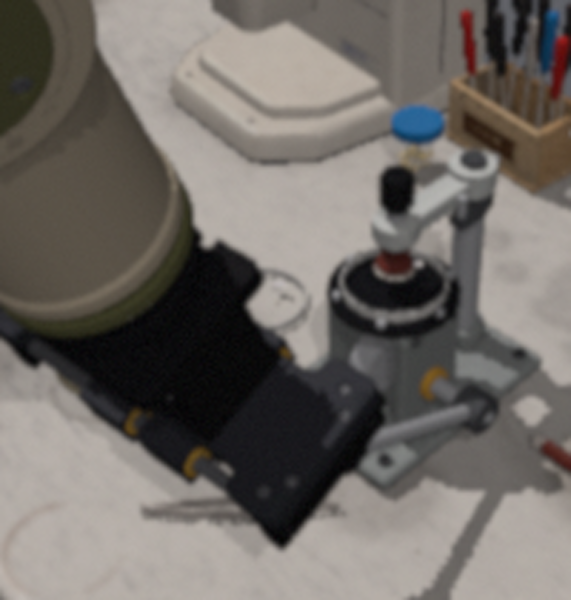

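```bash
python3 -c "
from bench import *
print(read_state()['joint_positions'].round(3))"; python3 p.py 0,25,0.4 0,8,.4
```

```text
[ 0.306 -0.32  -0.126  2.382 -0.261  0.726  2.058]
t 12.25 [ 0.4085 -0.0671  0.1276] F [0.6 1.9 0. ] w 0.0002
tilt 0.389
0,25,0.4 [ 0.027 -0.01   0.032] [ 0.0043 -0.0136  0.0693] [ 0.432 -0.077  0.062]
0,8,.4 [ 0.027 -0.01   0.032] [-0.0127 -0.0142  0.0691] [ 0.448 -0.075  0.068]
```

```bash
sed -i 's/\.65\*/.4*/' p.py
```

play_rows:
  increments: "0.027 -0.01 0.032 0.003 -0.013 0.03 0;0.027 -0.01 0.032 0.003 -0.013 0.03 0"

```text
time: 12.45
ee_pos: [0.4174, -0.0778, 0.0959]
eef_rot: [-0.052, 0.979, 0.011, 0.195]
ft_force: [-0.4, 0.8, 0.2]
width: 0.0006
grip_force: 0.0
```

```bash
python3 p.py 0,35,0.4 0,25 0,8
```

```text
t 12.45 [ 0.4174 -0.0778  0.0959] F [-0.4  0.8  0.2] w 0.0006
tilt 0.393
0,35,0.4 [ 0.001 -0.007 -0.001] [ 0.0091 -0.0004  0.0375] [ 0.423 -0.077  0.058]
0,25 [ 0.001 -0.007 -0.001] [-0.0009 -0.0004  0.0374] [ 0.432 -0.077  0.062]
0,8 [ 0.001 -0.007 -0.001] [-0.0179 -0.0004  0.0373] [ 0.448 -0.075  0.068]
```

play_rows:
  increments: "0 0 0 0 0 0.02 0;0 0 0 0 0 0.037 0;0 0 0 -0.009 0 0.037 0;0 0 0 -0.018 0 0.037 0;0 0 0 -0.018 0 0.037 0"

```text
time: 12.95
ee_pos: [0.4515, -0.0733, 0.0729]
eef_rot: [-0.054, 0.979, 0.011, 0.198]
ft_force: [-0.4, -0.7, 0.5]
width: 0.0004
grip_force: 0.0
```

```bash
python3 p.py 0,2 0,0 0.05,0 0.1,0 0.15,0 0.2,0
```

```text
t 12.95 [ 0.4515 -0.0733  0.0729] F [-0.4 -0.7  0.5] w 0.0004
tilt 0.4
0,2 [ 0.001 -0.     0.004] [-0.0009 -0.0012  0.0028] [ 0.454 -0.074  0.071]
0,0 [ 0.001 -0.     0.004] [-0.0029 -0.0012  0.0028] [ 0.455 -0.074  0.071]
0.05,0 [0.001 0.017 0.004] [-0.0076 -0.0012 -0.0019] [ 0.458 -0.074  0.078]
0.1,0 [0.001 0.035 0.004] [-0.0124 -0.0013 -0.0063] [ 0.46  -0.074  0.084]
0.15,0 [0.001 0.052 0.004] [-0.0174 -0.0013 -0.0105] [ 0.463 -0.073  0.089]
0.2,0 [0.001 0.069 0.004] [-0.0227 -0.0013 -0.0145] [ 0.467 -0.073  0.095]
```

play_rows:
  increments: "0 0 0 -0.003 -0.001 0.003 0;0 0.01 0 -0.0055 -0.001 0.0005 0;0 0.017 0 -0.0076 -0.001 -0.002 0;0 0.026 0 -0.01 -0.001 -0.004 0;0 0.035 0 -0.0124 -0.001 -0.0063 0;0 0.052 0 -0.0174 -0.001 -0.0105 0;0 0.069 0 -0.0227 -0.001 -0.0145 0;0 0.069 0 -0.0227 -0.001 -0.0145 0"

```text
time: 13.75
ee_pos: [0.4631, -0.073, 0.0925]
eef_rot: [-0.054, 0.985, 0.009, 0.161]
ft_force: [-11.0, -0.2, 3.0]
width: 0.0002
grip_force: 5.1
```

```bash
python3 p.py 0.2,0 .25,0 .3,0 .35,0 .4,0 .45,0 .5,0 .55,0 .6,0
```

```text
t 13.75 [ 0.4631 -0.073   0.0925] F [-11.   -0.2   3. ] w 0.0002
tilt 0.323
0.2,0 [ 0.002 -0.007  0.002] [-0.0043 -0.0002 -0.0013] [ 0.467 -0.073  0.095]
.25,0 [0.002 0.01  0.002] [-0.0094 -0.0002 -0.0054] [ 0.47  -0.072  0.101]
.3,0 [0.002 0.028 0.002] [-0.0147 -0.0002 -0.0092] [ 0.474 -0.072  0.106]
.35,0 [0.002 0.045 0.002] [-0.0201 -0.0002 -0.0127] [ 0.478 -0.072  0.111]
.4,0 [0.002 0.063 0.002] [-0.0258 -0.0003 -0.0159] [ 0.482 -0.071  0.116]
.45,0 [0.002 0.08  0.002] [-0.0315 -0.0003 -0.0189] [ 0.487 -0.071  0.12 ]
.5,0 [0.001 0.097 0.002] [-0.0374 -0.0003 -0.0215] [ 0.492 -0.07   0.125]
.55,0 [0.001 0.115 0.002] [-0.0434 -0.0003 -0.0239] [ 0.497 -0.07   0.129]
.6,0 [0.001 0.132 0.002] [-0.0495 -0.0003 -0.0259] [ 0.502 -0.069  0.133]
```

play_rows:
  increments: "0 0.017 0 -0.005 0 -0.004 0;0 0.035 0 -0.0104 0 -0.008 0;0 0.052 0 -0.0158 0 -0.0114 0;0 0.07 0 -0.0215 0 -0.0146 0;0 0.087 0 -0.0272 0 -0.0176 0;0 0.104 0 -0.0331 0 -0.0202 0;0 0.122 0 -0.039 0 -0.0226 0;0 0.139 0 -0.0452 0 -0.0246 0"

```text
time: 14.55
ee_pos: [0.498, -0.0694, 0.1307]
eef_rot: [-0.054, 0.994, 0.005, 0.092]
ft_force: [-10.2, 0.4, 6.1]
width: 0.0003
grip_force: 4.8
```

```bash
python3 p.py .6,0 .65,0 .7,0 .75,0 .8,0 .85,0 .9,0 .95,0 1,0; python3 - <<'E'
from bench import *
import cv2,numpy as np
c=camera("scene");cv2.imwrite("pics/s4.png",cv2.resize(c["color"][110:320,180:380,::-1],(571,600),interpolation=cv2.INTER_CUBIC))
E
```

```text
t 14.55 [ 0.498  -0.0694  0.1307] F [-10.2   0.4   6.1] w 0.0003
tilt 0.185
.6,0 [ 0.001 -0.006  0.001] [-0.004  -0.0001 -0.0014] [ 0.502 -0.069  0.133]
.65,0 [0.001 0.011 0.001] [-0.0099 -0.0001 -0.0039] [ 0.507 -0.069  0.136]
.7,0 [0.001 0.029 0.001] [-0.0159 -0.0001 -0.0062] [ 0.512 -0.068  0.14 ]
.75,0 [0.001 0.046 0.001] [-0.0219 -0.0001 -0.0081] [ 0.518 -0.067  0.143]
.8,0 [0.001 0.063 0.001] [-0.0281 -0.0001 -0.0098] [ 0.524 -0.067  0.145]
.85,0 [0.001 0.081 0.001] [-0.0343 -0.0001 -0.0111] [ 0.53  -0.066  0.148]
.9,0 [0.001 0.098 0.001] [-0.0406 -0.0001 -0.0121] [ 0.535 -0.065  0.15 ]
.95,0 [0.001 0.116 0.001] [-0.0469 -0.0001 -0.0127] [ 0.542 -0.065  0.152]
1,0 [0.001 0.133 0.001] [-0.0532 -0.0001 -0.0131] [ 0.548 -0.064  0.153]
```

View pics/s4.png

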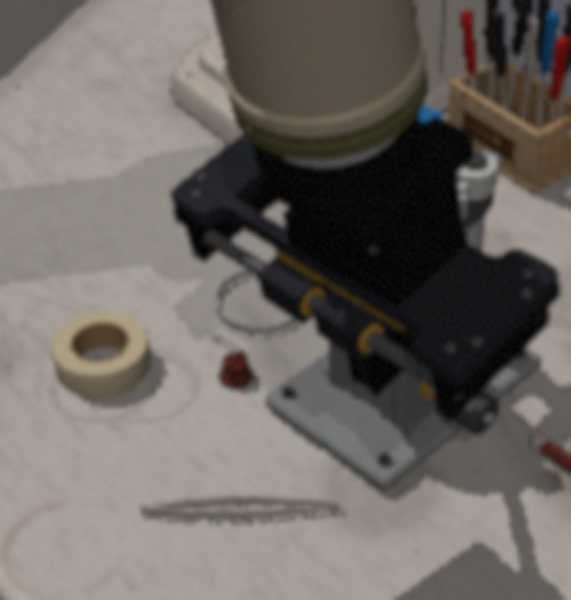

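Bystanders are in place and the ball is hidden behind the fingers. The steady force shows the lever is being carried up, so I'll continue.

play_rows:
  increments: "0 0.017 0 -0.006 0 -0.0025 0;0 0.035 0 -0.012 0 -0.0048 0;0 0.052 0 -0.018 0 -0.0067 0;0 0.07 0 -0.0241 0 -0.0084 0;0 0.087 0 -0.0303 0 -0.0097 0;0 0.104 0 -0.0366 0 -0.0107 0;0 0.122 0 -0.043 0 -0.0113 0;0 0.139 0 -0.0492 0 -0.0117 0"

```text
time: 15.4
ee_pos: [0.5447, -0.0645, 0.152]
eef_rot: [-0.054, 0.998, 0.001, 0.024]
ft_force: [-7.2, 0.3, 5.8]
width: 0.0005
grip_force: 4.0
```

```bash
python3 p.py 1,0 1.05,0 1.1,0 1.15,0 1.15,-2
```

```text
t 15.4 [ 0.5447 -0.0645  0.152 ] F [-7.2  0.3  5.8] w 0.0005
tilt 0.048
1,0 [-0.    -0.004  0.001] [-0.003  -0.     -0.0012] [ 0.548 -0.064  0.153]
1.05,0 [-0.     0.013  0.001] [-0.0092 -0.     -0.0021] [ 0.554 -0.064  0.155]
1.1,0 [-0.     0.03   0.001] [-0.0155 -0.0001 -0.0027] [ 0.56  -0.063  0.155]
1.15,0 [-0.     0.048  0.001] [-0.0218 -0.0001 -0.0029] [ 0.566 -0.062  0.156]
1.15,-2 [-0.     0.048  0.001] [-0.0238 -0.0001 -0.0028] [ 0.568 -0.062  0.156]
```

play_rows:
  increments: "0 0.017 0 -0.005 0 -0.001 0;0 0.03 0 -0.0095 0 -0.0014 0;0 0.04 0 -0.014 0 -0.0016 0;0 0.05 0 -0.0188 0 -0.0018 0;0 0.05 0 -0.0205 0 -0.0018 0;0 0.05 0 -0.0205 0 -0.0018 0;0 0.05 0 -0.0205 0 -0.0018 0"

```text
time: 16.1
ee_pos: [0.5653, -0.0621, 0.1544]
eef_rot: [-0.054, 0.999, 0.0, 0.0]
ft_force: [-4.1, -0.2, 2.7]
width: 0.0009
grip_force: 1.9
```

```bash
python3 p.py 1.15,0; python3 - <<'E'
from bench import *
import cv2,numpy as np,fit
q=np.load("q.npy");o=np.zeros((600,800,3),np.uint8)
for i,n in enumerate(("top","scene")):
    c=camera(n);x,y=((250,140),(270,110))[i]
    o[:600,i*400:i*400+400]=cv2.resize(c["color"][y:y+150,x:x+100,::-1],(400,600),interpolation=cv2.INTER_CUBIC)
    print(n,[((fit.proj(n,fit.W(q,p))-[x,y])*4+[400*i,0]).round(0) for p in (fit.ball(1.15),[0,-.068,.04],fit.ball(.9))])
cv2.imwrite("pics/e.png",np.clip(o*1.5,0,255).astype(np.uint8))
E
```

```text
t 16.1 [ 0.5653 -0.0621  0.1544] F [-4.1 -0.2  2.7] w 0.0009
tilt 0.0
1.15,0 [0.    0.    0.002] [-0.0009 -0.0001 -0.0016] [ 0.566 -0.062  0.156]
top [array([367., 199.]), array([336., 229.]), array([374., 271.])]
scene [array([724., 338.]), array([704., 572.]), array([671., 384.])]
```

View pics/e.png

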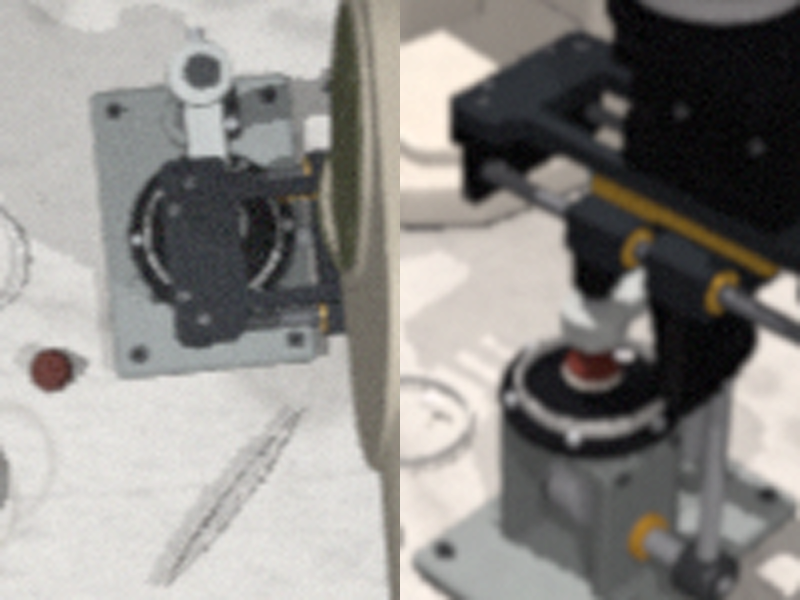

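The lens is pressed against the pad. The rod runs from the hub (704,572) almost straight up to about (716,390), which gives c ≈ 1.13. I'll hold briefly, check it's steady, then hand in.

play_rows:
  increments: "0 0 0 -0.001 0 0 0;0 0 0 -0.001 0 0 0;0 0 0 -0.001 0 0 0;0 0 0 -0.001 0 0 0;0 0 0 -0.001 0 0 0;0 0 0 -0.001 0 0 0;0 0 0 -0.001 0 0 0;0 0 0 -0.001 0 0 0"

```text
time: 17.0
ee_pos: [0.566, -0.062, 0.1542]
eef_rot: [-0.054, 0.999, 0.0, -0.0]
ft_force: [-4.7, -0.2, 4.4]
width: 0.0004
grip_force: 2.7
```

```bash
python3 p.py 1.15,0; python3 -c "
from bench import *
print(abs(read_state()['joint_vel']).max()); print(close_job())"
```

```text
t 17.0 [ 0.566  -0.062   0.1542] F [-4.7 -0.2  4.4] w 0.0004
tilt -0.0
1.15,0 [ 0.    -0.     0.002] [-0.0001 -0.0002 -0.0018] [ 0.566 -0.062  0.156]
0.002145261256778132
the job is handed in; nothing more can be done
None
```

I handed the job in at 17 s with the swing arm home and the lever about straight up. The closed fingers push it from behind with about 5 N, because the first grip on the ball slipped and the lever sprang back once. The lens looks pressed to the pad in the last image, but I couldn't measure that force, and no verdict came back.

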